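# Load a bearing block onto the sloped inspection rail and lock it

### The arm

A 7-joint arm with a two-finger parallel gripper is mounted at the origin on the work surface. World frame = base frame: x ahead of the robot, y to its left, z up, the work surface at z = 0. Lengths are in m, angles in degrees, forces in N, time in s.
With the tool pointing down it reaches from about 0.425 to 0.875 m from the base axis. Payload 4.7 kg.
Tool frame: the origin (TCP) lies midway between the tips of the shut fingers; the grasp point (between the pads) lies 19 mm behind it; z points along the fingers, x is the direction in which the jaws open and shut, and the axes are right-handed (so a half turn about z gives the same grasp; the last joint's range is limited). The gripper opens to 87 mm and grips with 3 to 60 N. Pads are 19 mm wide; open, the fingers measure 117 mm over their backs; the gripper's body (75 mm by 190 mm) begins 51 mm behind the grasp point.
Start: joints at [-76.484, 18.392, -4.016, 83.108, 1.295, 78.541, -3.26], TCP at [0.143, 0.634, 0.223] pointing down, gripper open.
Joint ranges: [-163.93, 163.93], [-17.29, 119.83], [-79.2, 71.16], [3.27, 140.29], [-89.18, 269.18], [5.43, 117.66], [-154.24, 154.24]. Speed limits (degrees/s): [147.25, 147.25, 180, 180, 180, 180, 180].

### API

Orientations are given as [roll, pitch, yaw] about the fixed x, y, z axes, in that order (R = Rz(yaw) Ry(pitch) Rx(roll)).
In Python, from cell import telemetry, optics, env gives the robot as it stands.
- The arm moves only by the tool arm_command, never from a script. Its arguments are lists of equal length, an entry for each row: "translation": the shift along the tool's x, y, z in cm, a list of three; "twist": the turn about the tool's z in degrees. In form: {"translation": [[x, y, z], ...], "twist": [twist, ...]}. A call has 1 to 10 rows; each row shifts and turns the pose as measured when the row begins, along the tool's axes as they then stand; what a row does not reach is not made up. A row lasts 1/8 s, in which the tool goes at most 62.5 mm and 10.7 degrees, less where a joint would pass 70% of its speed; a pose out of reach is approached as far as the arm can. A call is refused whole if a number of a shift passes 6.25 or a number of a turn 10.7, either way. A call with a gripper value outside its range is refused whole. "grip" is the opening in per cent of the stroke, from 0 (shut) to 100 (fully open), set as the call begins (left out, the last holds). The fingers move at their own pace and stop on an object; "force" is the grip in N (left out, the last holds). Time passes only in rows, so rows that do not move let the fingers close. It gives the time, the measured TCP pose, the force and the opening at its end, in the units of the state.
- telemetry.get_obs(): the state, without advancing time (a new reading comes with each control period).
- optics.read_camera(name): name is "scene" or "top"; returns a dict with "img" (480x640x3 uint8, blue, green, red), "fx", "fy", "cx", "cy" (pixels), "extrinsics" (4x4, takes a point from camera to world coordinates). Camera axes: x right, y up, looking along -z (the intrinsics and any distortion apply to the point x, -y, -z); pixel columns grow to the right and rows downward; lengths in m; the calibration is good to about 2 mm. A picture is of the moment at which its call begins. There is no depth.
- env.sign_off(): hands the job in, once; it reports no verdict.
The state is a dict: "time_s": time; "qpos": joint angles; "joint_velocities": joint speeds; "effort": joint torques, N m; "tool_pos": TCP position; "tool_rot": TCP orientation; "force": force on the tool from outside, world axes, zero at the start; "wrist_torque": the same for the moment, N m; "grip_width": finger opening in m.
Only numpy, scipy, OpenCV 4.12 (cv2) and the standard library are available. Lean on these libraries where they do the work, as an engineer would, in place of code of your own. Each camera call takes 0.05 s, during which the arm holds its last target. There are 200 camera calls.

### The job

Take the black bearing block out of the orange carrier, stand it on the bare bench and let go, then take it again by its long sides and set it centred on the narrow sloped rail of the blue stand, lying flat between the two yellow end stops. Then turn the red clamp knob clockwise, through its quarter turn, until the steel keeper arm lies over the block. Leave the other two blocks, the grease jar and the loose bearing ring where they are.

Things in the scene. Friction and masses are not known exactly. Their poses are not given: they have to be found in the camera images.
- black_block: Black bearing block, 56 long (own x) x 40 wide (own y) x 45 high (own z) mm, about 240 g (varies), bright ring on its top. Origin: centre of its underside. Same after a half turn about z: either way round is right. Begins upright in one of the carrier's three bays (which one varies), length along the carrier's x, underside 8 mm above the bench.
- steel_block: A bystander block of the same size in bare steel finish, in another bay of the carrier; origin at the centre of its underside. Leave it there.
- white_block: A bystander block of the same size in white, in another bay of the carrier; origin at the centre of its underside. Leave it there.
- carrier: Fixed orange carrier, origin under its centre on the bench. Base 48 (x) x 172 (y) x 8 high mm; three bays 54 apart along y between four walls 40 long (x), 8 thick, tops 50 above the bench. Blocks stand 3 mm from the walls and overhang base and walls at both ends: only their end faces (56 apart) can be gripped there.
- stand: Fixed blue stand, origin on the bench below the rail's middle. Base 110 (x) x 150 (own y -57 to +93) x 10 high mm; a 30 x 30 grey post at own y = +60, top 128 high, carries the red knob. The bench between carrier and stand, a patch 140 mm across around 0.5 m straight ahead of the robot (y = 0), is always clear.
- rail: Narrow aluminium rail fixed on the stand. Origin: middle of its top face, 75 mm above the bench. Own y runs up the 15 degree slope towards the post (stand's +y), z is square to the face, x across (the stand's x). Face 24 mm wide. Yellow stops: low end at own y = -32, 40 high; high end at y = +33, 12 high: 9 mm play for the block. Only the block's long sides can be gripped here.
- keeper (a joint): Angle of the red knob with its steel keeper arm, rad, about the post's vertical axis. 0: arm along the stand's +x, clear of the rail. Grows clockwise seen from above to a hard stop at 1.571: arm along the stand's -y, over the block. Starts at 0 to 0.3. Turning takes 0.12 N m; it stays where left.
- knob (a point): Middle of the red knob's grip, on its turning axis, 159.5 mm above the bench. The grip is an upright bar 46 long x 14 thick x 34 high mm, its length in line with the keeper arm; this frame's x points along the arm and turns with it. The arm, just below the grip (130.5 to 138.5 mm high, 14 wide, 58 long from the axis), passes 3 to 6 mm above a seated block.
- grease_jar: Bystander: a jar 64 mm across, 80 mm high, red cap; origin under its centre.
- race: Bystander: a loose steel bearing ring 56 mm across, 10 mm high; origin under its centre. Beyond the clear patch.

How it is judged (in metres and radians):
On the way, in this order (a step that is already met when the one before it is completed fails the run):
1. the black block stands on the bare bench, out of the carrier, let go and at rest (height (world z) of black_block below 0.003 m and angle between black_block's own z axis and vertical below 0.1 rad and contact force between the fingers and black_block below 0.1 N and linear speed of black_block below 0.01 m/s), for 0.2 s.
2. the black block rests on the sloped rail, centred and flat between the stops, let go (x of black_block in the frame of rail between -0.007 and 0.007 m and y of black_block in the frame of rail between -0.007 and 0.008 m and z of black_block in the frame of rail between -0.003 and 0.003 m and angle between the x axis of black_block and the y axis of rail, either way round below 0.12 rad and angle between the z axis of black_block and the z axis of rail, either way round below 0.06 rad and contact force between the fingers and black_block below 0.1 N and linear speed of black_block below 0.01 m/s), for 0.2 s.
3. the knob is turned until the keeper arm lies over the block (value of joint keeper above 1.3 rad), for 0.2 s.
At the end, for the whole second after the job is handed in: Black block at rest, let go, flat on the rail: within 3 mm of its surface and 0.06 rad of its slope, 7 mm of its middle line, -7 to +8 mm along it, 0.12 rad of its direction; keeper above 1.3 rad; steel and white blocks within 15 mm of their start (all of step 2 and value of joint keeper above 1.3 rad and distance of each of steel_block, white_block from where it was at the start of the episode below 0.015 m); the robot touches nothing.
It fails at once if one of the other blocks is moved more than 30 mm or the grease jar or bearing ring more than 20 mm (distance of any of steel_block, white_block from where it was at the start of the episode above 0.03 m or distance of any of grease_jar, race from where it was at the start of the episode above 0.02 m).
It also fails if it takes over 62 s, if anything falls off the work surface, if the arm or the gripper's body presses on something with over 40 N, if the wrist force passes 120 N, or if a joint passes its speed limit or range.

## Working session

There is one attempt and no reset: what is moved stays moved. The work goes in short steps, Python scripts to look and compute and a tool call to move; the robot and the scene stay as the last step left them, time stands still between calls to the robot, and variables do not carry over. Pictures are saved under pics/ and viewed, about 8 in all and at most 12, crops included, and the job is handed in when it is done.

Besides the shell and the picture viewer there is one more tool, called after "Emit:" as a command line: name --pt "numbers of a row" for each row, then --argument value for the rest. arm_command: Moves the arm, as the interface text tells. Its arguments: {"type":"object","properties":{"translation":{"type":"array","items":{"type":"array","items":{"type":"number"}}},"twist":{"type":"array","items":{"type":"number"}},"grip":{"type":"number"},"force":{"type":"number"}},"required":["translation","twist"]}

```bash
mkdir -p pics; ls; python3 - <<'E'
from cell import telemetry, optics
import cv2
print(telemetry.get_obs())
for n in("scene","top"):
    c=optics.read_camera(n); cv2.imwrite(f"pics/{n}0.png",c["img"]); print(n,{k:v for k,v in c.items() if k!="img"})
E
```

```text
pics
{'time_s': 0.0, 'qpos': array([-76.48635246,  18.44085945,  -4.017285  ,  83.17627665,
         1.29515433,  78.54051894,  -3.2624332 ]), 'joint_velocities': array([ 0.05683497,  0.06236531,  0.00450824,  0.05839338, -0.02921032,
        0.0527358 ,  0.05655774]), 'effort': array([-1.43401758e-04, -4.91282666e+01, -4.03844006e-01, -3.12533891e+01,
       -6.38409262e-02,  4.37037076e-02,  1.85205245e-04]), 'tool_pos': array([0.142872  , 0.63352412, 0.22142931]), 'tool_rot': array([1.79994604e+02, 1.12392828e-01, 7.72953890e+01]), 'force': array([-0.50528457,  0.21230578, -0.11577137]), 'wrist_torque': array([0.01218082, 0.01191759, 0.03313165]), 'grip_width': 0.08684747523067053}
scene {'fx': 536.0670930198274, 'fy': 536.0670930198274, 'cx': 321.78524778246486, 'cy': 247.17521123484488, 'extrinsics': array([[-0.75685528, -0.48735788,  0.43549097,  1.03430189],
       [ 0.6533561 , -0.58170644,  0.48450327,  0.53270997],
       [ 0.01720142,  0.65122954,  0.75868584,  0.90692582],
       [ 0.        ,  0.        ,  0.        ,  1.        ]])}
top {'fx': 602.8817750360049, 'fy': 602.8817750360049, 'cx': 317.66098210766717, 'cy': 245.57496530792375, 'extrinsics': array([[-0.00287651,  0.99754208, -0.07001091,  0.4998991 ],
       [-0.99988057, -0.00180604,  0.01534853,  0.03027159],
       [ 0.01518436,  0.0700467 ,  0.99742814,  1.31530282],
       [ 0.        ,  0.        ,  0.        ,  1.        ]])}
```

View pics/top0.png

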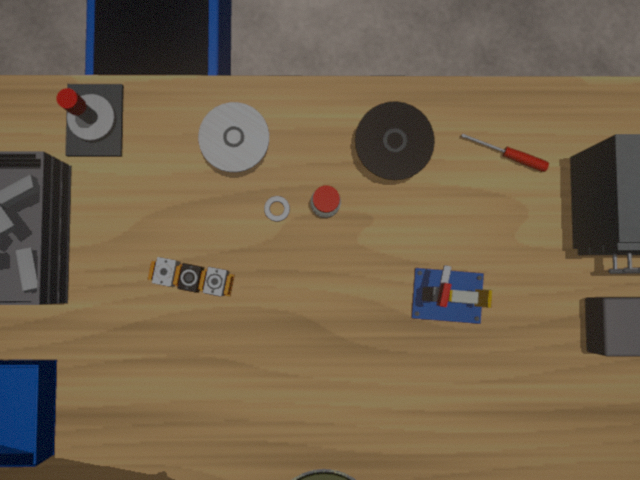

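View pics/scene0.png

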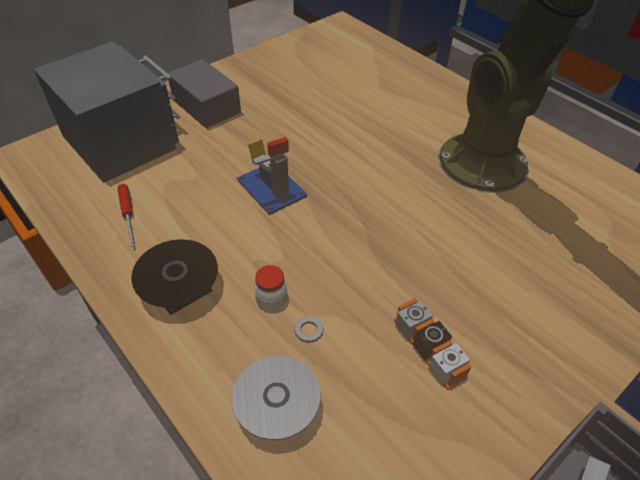

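```bash
python3 - <<'E'
import cv2,numpy as np
t=cv2.imread("pics/top0.png");s=cv2.imread("pics/scene0.png")
def c(i,x,y,w=100,h=75): return cv2.resize(i[y:y+h,x:x+w],(400,300),interpolation=cv2.INTER_CUBIC)
cv2.imwrite("pics/crop1.png",np.vstack([np.hstack([c(t,142,240),c(t,402,258)]),np.hstack([c(s,385,293,),c(s,225,135,100,75)])]))
E
```

```text
(no output)
```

View pics/crop1.png

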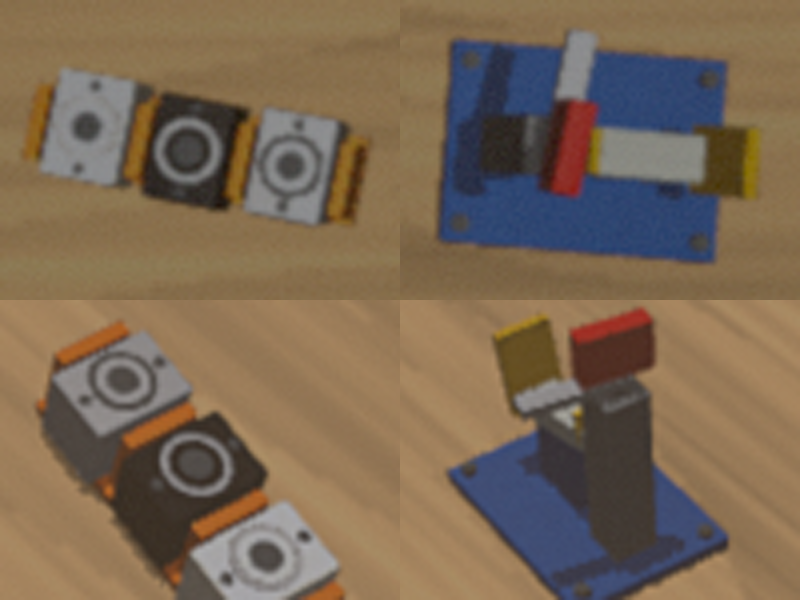

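```bash
cat > h.py <<'E'
import numpy as np, cv2
from scipy.optimize import least_squares
from cell import optics, telemetry
from scipy.spatial.transform import Rotation as R
def proj(c,P):
    E=c["extrinsics"]; q=(np.atleast_2d(P)-E[:3,3])@E[:3,:3]
    return np.c_[c["cx"]+c["fx"]*q[:,0]/-q[:,2], c["cy"]-c["fy"]*q[:,1]/-q[:,2]]
def body(p,L):
    L=np.array(L,float); a=p[2]; c,s=np.cos(a),np.sin(a)
    return np.c_[p[0]+c*L[:,0]-s*L[:,1], p[1]+s*L[:,0]+c*L[:,1], L[:,2]]
def ray(c,uv,z):
    E=c["extrinsics"]; d=E[:3,:3]@np.array([(uv[0]-c["cx"])/c["fx"],-(uv[1]-c["cy"])/c["fy"],-1.]); return E[:3,3]+d*(z-E[2,3])/d[2]
def tri(cs,uvs,x0=(.5,0,.05)):
    return least_squares(lambda X:np.concatenate([proj(c,X)[0]-u for c,u in zip(cs,uvs)]),x0)
E
python3 - <<'E'
from h import *
t=optics.read_camera("top");s=optics.read_camera("scene")
f=lambda p,x0,y0:np.array([x0+(p[0]+.5)/4-.5,y0+(p[1]+.5)/4-.5])
A=[(87,126),(187,150),(290,165)];B=[(266,256),(197,163),(123,80)]
# left in top = +y; scene far-right/lower = +y (white)
for n,a,b in zip("left black right".split(),A,B):
    a=f(a,142,240);b=f(b,385,293)
    r=tri([t,s],[a,b]);print(n,r.x,r.fun.round(2),ray(t,a,.053),ray(s,b,.053))
L=np.array([(55,93,10),(55,-57,10),(-55,-57,10),(-55,93,10),(0,60,176.5)])/1e3
U=np.array([f(p,402,258) for p in[(52,40),(327,62),(315,262),(40,240),(174.5,147)]])
Ls=np.array([(55,-57,10),(-55,93,10),(0,60,176.5)])/1e3
Us=np.array([f(p,225,135) for p in[(50,170),(327,245),(213,25)]])
g=lambda p:np.r_[(proj(t,body(p,L))-U).ravel(),(proj(s,body(p,Ls))-Us).ravel()]
r=least_squares(g,(.45,-.2,0));print(r.x,np.degrees(r.x[2]),r.fun.reshape(-1,2).round(2))
r=least_squares(lambda p:g(p)[:10],(.45,-.2,0));print('top only',r.x,np.degrees(r.x[2]),r.fun.reshape(-1,2).round(2))
for n,z,uv in[("jar",.08,(326,199)),("race",.01,(277,209))]:print(n,ray(t,uv,z))
E
```

```text
left [0.53565207 0.33259602 0.05353635] [-0.01  0.01 -0.01 -0.  ] [0.53568534 0.33270112 0.053     ] [0.53532275 0.33248537 0.053     ]
black [0.52303901 0.2803936  0.05398894] [ 0. -0.  0.  0.] [0.52305549 0.28059179 0.053     ] [0.52244774 0.28009959 0.053     ]
right [0.51513124 0.22683504 0.05362717] [ 0.02 -0.02  0.02  0.  ] [0.51510584 0.22697265 0.053     ] [0.51478052 0.2265798  0.053     ]
[ 0.48204341 -0.28775627 -0.09016162] -5.165880324750811 [[-0.04 -0.94]
 [-0.13 -0.38]
 [-0.58  0.39]
 [-0.91 -0.15]
 [-0.03 -0.25]
 [-0.75 -0.26]
 [ 1.03 -1.9 ]
 [-0.28 -1.46]]
top only [ 0.48173408 -0.28846184 -0.08158818] -4.674658497642809 [[ 0.04 -0.45]
 [-0.01 -0.48]
 [-0.02  0.32]
 [-0.39  0.38]
 [ 0.33  0.19]]
jar [ 0.68303248 -0.00624461  0.08      ]
race [0.67152678 0.09851453 0.01      ]
```

```bash
cat >> h.py <<'E'
def plan(x,y,z,yaw,n=None,path=None):
    "print rows to target, shared evenly"
    o=telemetry.get_obs(); p=np.array(o["tool_pos"]); r=np.array(o["tool_rot"]); d=np.array([x,y,z])-p; a=r[2]; da=(yaw-a+180)%360-180
    k=int(max(np.ceil(np.linalg.norm(d)*100/5.5),np.ceil(abs(da)/10.2),1)) if n is None else n
    rows=[];
    for i in range(k):
        M=R.from_euler("xyz",[r[0],r[1],a+da*i/k],degrees=True).as_matrix(); rows.append((M.T@d*100/k).round(2).tolist())
    print("t",round(o["time_s"],2),"pos",p.round(4),"rot",r.round(1),"q",o["qpos"].round(0),"F",o["force"].round(1),"w",round(o["grip_width"],4))
    print(k,"rows",rows,"twist",round(-da/k,2))
E
python3 -c "
from h import *
plan(.523,.2804,.22,-11)"
```

```text
t 0.2 pos [0.1429 0.6338 0.2219] rot [1.80e+02 1.00e-01 7.73e+01] q [-76.  18.  -4.  83.   1.  79.  -3.] F [ 0.1  0.7 -0. ] w 0.0867
10 rows [[-2.61, 4.48, 0.02], [-1.89, 4.83, 0.02], [-1.13, 5.07, 0.02], [-0.34, 5.18, 0.02], [0.46, 5.17, 0.02], [1.25, 5.04, 0.02], [2.01, 4.79, 0.02], [2.72, 4.42, 0.02], [3.37, 3.95, 0.02], [3.93, 3.39, 0.01]] twist 8.83
```

Emit:
arm_command --pt "-2.6 4.5 -0.5" --pt "-1.9 4.8 -0.5" --pt "-1.1 5.1 0" --pt "-0.3 5.2 0" --pt "0.5 5.2 0" --pt "1.2 5.0 0" --pt "2.0 4.8 0" --pt "2.7 4.4 0" --pt "3.4 4.0 0" --pt "3.9 3.4 0" --twist '[8.8, 8.8, 8.8, 8.8, 8.8, 8.8, 8.8, 8.8, 8.8, 8.8]' --grip 100

```text
time_s: 1.45
tool_pos: [0.5234, 0.2666, 0.2296]
tool_rot: [180.0, 0.2, -12.9]
force: [0.1, 1.7, -0.4]
grip_width: 0.0872
```

```bash
python3 -c "
from h import *
plan(.523,.2804,.10,-11)"
```

```text
t 1.45 pos [0.5234 0.2666 0.2296] rot [180.    0.2 -12.9] q [-50.  11.  23.  93.  -4.  78. -39.] F [ 0.1  1.7 -0.4] w 0.0872
3 rows [[-0.11, -0.45, 4.32], [-0.1, -0.45, 4.32], [-0.1, -0.45, 4.32]] twist -0.65
```

Emit:
arm_command --pt "-0.1 -0.5 4.3" --pt "-0.1 -0.4 4.3" --pt "-0.1 -0.4 4.3" --pt "0 0 0" --twist '[-0.6, -0.6, -0.6, 0]'

```text
time_s: 1.95
tool_pos: [0.5282, 0.2736, 0.0983]
tool_rot: [179.9, -0.1, -11.8]
force: [0.7, 0.0, 0.9]
grip_width: 0.0873
```

```bash
python3 - <<'E'
from h import *
plan(.523,.2804,.016,-11)
t=optics.read_camera("top")["img"][220:345,120:280]; s=optics.read_camera("scene")["img"][250:400,350:510]
cv2.imwrite("pics/c2.png",np.vstack([cv2.resize(t,(640,500))[:290],cv2.resize(s,(320,300))[:300].repeat(2,1)[:,:640]]) if 0 else np.hstack([cv2.resize(t,(400,312)),cv2.resize(s,(400,312))]))
E
```

```text
t 1.95 pos [0.5282 0.2736 0.0983] rot [ 1.799e+02 -1.000e-01 -1.180e+01] q [-49.  18.  22. 101.  -7.  63. -36.] F [0.7 0.  0.9] w 0.0873
2 rows [[-0.33, -0.28, 4.11], [-0.33, -0.29, 4.11]] twist -0.42
```

View pics/c2.png

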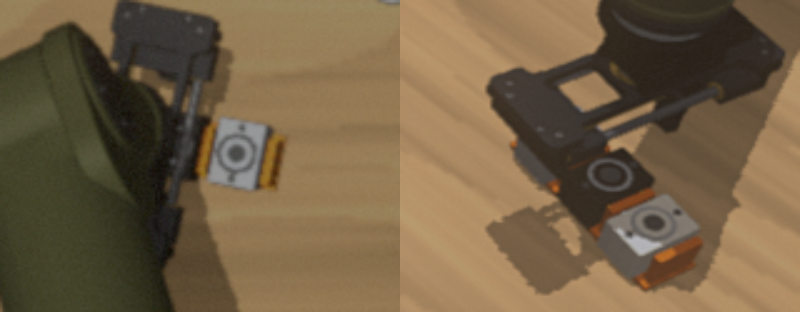

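Emit:
arm_command --pt "-0.7 -0.6 1.5" --pt "0 0 0" --twist '[-0.8, 0]'

```text
time_s: 2.3
tool_pos: [0.5275, 0.2841, 0.0906]
tool_rot: [-179.5, -0.6, -11.0]
force: [-0.8, -0.0, -0.4]
grip_width: 0.0874
```

```bash
python3 -c "
from h import *
plan(.523,.2804,.016,-11)"
```

```text
t 2.3 pos [0.5275 0.2841 0.0906] rot [-179.5   -0.6  -11. ] q [-49.  18.  22. 101.  -7.  62. -36.] F [-0.8 -0.  -0.4] w 0.0874
2 rows [[-0.23, 0.26, 3.72], [-0.23, 0.26, 3.72]] twist -0.01
```

Emit:
arm_command --pt "-0.4 0.3 1" --pt "0 0 0" --pt "0 0 0" --twist '[0, 0, 0]'

```text
time_s: 2.68
tool_pos: [0.5237, 0.2822, 0.0814]
tool_rot: [-179.4, -0.7, -11.0]
force: [0.6, -0.3, -0.4]
grip_width: 0.0871
```

```bash
python3 -c "
from h import *
plan(.523,.2804,.016,-11)
print(telemetry.get_obs()['joint_velocities'].round(2))"
```

```text
t 2.67 pos [0.5237 0.2822 0.0814] rot [-179.4   -0.7  -11. ] q [-49.  18.  22. 102.  -7.  60. -36.] F [ 0.6 -0.3 -0.4] w 0.0871
2 rows [[-0.06, 0.13, 3.27], [-0.06, 0.13, 3.27]] twist -0.01
[-0.12 -0.08 -0.1   0.77  0.04  0.19  0.01]
```

Emit:
arm_command --pt "-0.1 0.2 2.2" --pt "0 0 2.2" --pt "0 0 2.0" --pt "0 0 0" --twist '[0, 0, 0, 0]'

```text
time_s: 3.18
tool_pos: [0.5248, 0.2813, 0.0175]
tool_rot: [-179.2, -0.9, -11.1]
force: [0.0, 0.3, 0.3]
grip_width: 0.0866
```

```bash
python3 -c "
from h import *
plan(.523,.2804,.016,-11)"
```

```text
t 3.17 pos [0.5248 0.2813 0.0175] rot [-179.2   -0.9  -11.1] q [-48.  22.  21. 105. -10.  53. -34.] F [0.  0.3 0.3] w 0.0866
1 rows [[-0.17, 0.13, 0.14]] twist -0.06
```

Emit:
arm_command --pt "-0.1 0.1 0" --pt "0 0 0" --pt "0 0 0" --pt "0 0 0" --pt "0 0 0" --pt "0 0 0" --twist '[0, 0, 0, 0, 0, 0]' --grip 30 --force 30

```text
time_s: 3.92
tool_pos: [0.5252, 0.2814, 0.0204]
tool_rot: [-179.1, -1.0, -11.1]
force: [0.4, -0.1, 0.0]
grip_width: 0.0558
```

```bash
python3 -c "
from h import *
plan(.523,.2804,.11,-11)"
```

```text
t 3.92 pos [0.5252 0.2814 0.0204] rot [-179.1   -1.   -11.1] q [-48.  22.  21. 105. -10.  53. -34.] F [ 0.4 -0.1  0. ] w 0.0558
2 rows [[-0.02, -0.0, -4.48], [-0.02, -0.0, -4.48]] twist -0.03
```

Emit:
arm_command --pt "0 0 -1.5" --pt "0 0 -3" --pt "0 0 -3" --pt "0 0 -2" --pt "0 0 0" --twist '[0, 0, 0, 0, 0]'

```text
time_s: 4.55
tool_pos: [0.5223, 0.2791, 0.1197]
tool_rot: [-179.2, -1.0, -11.1]
force: [-0.3, 0.4, -2.4]
grip_width: 0.0558
```

```bash
python3 -c "
from h import *
plan(.50,.0,.11,-11,8)"
```

```text
t 4.55 pos [0.5223 0.2791 0.1197] rot [-179.2   -1.   -11.1] q [-50.  15.  22. 101.  -6.  64. -37.] F [-0.3  0.4 -2.4] w 0.0558
8 rows [[0.4, 3.48, 0.08], [0.4, 3.48, 0.08], [0.4, 3.48, 0.08], [0.39, 3.48, 0.08], [0.39, 3.48, 0.08], [0.39, 3.48, 0.08], [0.39, 3.48, 0.08], [0.39, 3.48, 0.08]] twist -0.01
```

Emit:
arm_command --pt "0.4 3.5 0" --pt "0.4 3.5 0" --pt "0.4 3.5 0" --pt "0.4 3.5 0" --pt "0.4 3.5 0" --pt "0.4 3.5 0" --pt "0.4 3.5 0" --pt "0.4 3.5 0" --pt "0 0 0" --pt "0 0 0" --twist '[0, 0, 0, 0, 0, 0, 0, 0, 0, 0]'

```text
time_s: 5.8
tool_pos: [0.4926, -0.0112, 0.1088]
tool_rot: [-179.5, -0.3, -11.1]
force: [-0.3, 1.0, -3.7]
grip_width: 0.0558
```

```bash
python3 -c "
from h import *
plan(.50,.0,.016,-11,4)"
```

```text
t 5.8 pos [ 0.4926 -0.0112  0.1088] rot [-179.5   -0.3  -11.1] q [-34.   4.  34. 114.  -3.  62. -10.] F [-0.3  1.  -3.7] w 0.0558
4 rows [[0.11, -0.29, 2.32], [0.11, -0.29, 2.32], [0.11, -0.29, 2.32], [0.11, -0.29, 2.32]] twist -0.02
```

Emit:
arm_command --pt "0.1 -0.3 2.3" --pt "0.1 -0.3 2.3" --pt "0.1 -0.3 2.3" --pt "0.1 -0.1 1.9" --pt "0 0 0" --pt "0 0 0" --twist '[0, 0, 0, 0, 0, 0]'

```text
time_s: 6.55
tool_pos: [0.4996, 0.0064, 0.0179]
tool_rot: [-179.4, -0.3, -10.4]
force: [0.5, 0.0, -2.9]
grip_width: 0.0557
```

```bash
python3 -c "
from h import *
plan(.50,.0,.013,-11)"
```

```text
t 6.55 pos [0.4996 0.0064 0.0179] rot [-179.4   -0.3  -10.4] q [-33.  13.  32. 118. -10.  51.  -6.] F [ 0.5  0.  -2.9] w 0.0557
1 rows [[0.16, 0.63, 0.48]] twist 0.57
```

Emit:
arm_command --pt "0 0 0.4" --pt "0 0 0.3" --pt "0 0 0.3" --twist '[0, 0, 0]'

```text
time_s: 6.92
tool_pos: [0.5004, 0.0071, 0.0118]
tool_rot: [-179.2, -0.2, -10.4]
force: [-14.1, -1.3, 35.5]
grip_width: 0.0557
```

Emit:
arm_command --pt "0 0 -0.05" --pt "0 0 0" --pt "0 0 0" --pt "0 0 0" --pt "0 0 0" --twist '[0, 0, 0, 0, 0]' --grip 100

```text
time_s: 7.55
tool_pos: [0.5029, 0.0072, 0.0145]
tool_rot: [-179.1, -0.5, -10.4]
force: [0.3, -0.1, 0.0]
grip_width: 0.086
```

Emit:
arm_command --pt "0 0 -3" --pt "0 0 -4" --pt "0 0 -2" --pt "0 0 0" --twist '[0, 0, 0, 0]'

```text
time_s: 8.05
tool_pos: [0.5009, 0.0058, 0.1058]
tool_rot: [-179.2, -0.4, -10.4]
force: [0.6, -1.0, -0.5]
grip_width: 0.0867
```

Emit:
arm_command --pt "0 0 0" --pt "0 0 0" --pt "0 0 0" --pt "0 0 0" --pt "0 0 0" --pt "0 0 0" --pt "0 0 0" --pt "0 0 0" --pt "0 0 0" --pt "0 0 0" --twist '[-10, -10, -10, -10, -10, -10, -10, -10, -10, 0]'

```text
time_s: 9.3
tool_pos: [0.4925, 0.0055, 0.0916]
tool_rot: [-179.3, -0.4, 82.5]
force: [-0.1, -0.1, 0.0]
grip_width: 0.0869
```

```bash
python3 - <<'E'
from h import *
plan(.50,.007,.013,79.5)
t=optics.read_camera("top");s=optics.read_camera("scene")
for u in [(330,245)]:print(ray(t,u,.045))
P=np.array([[.5004,.0071,.045]]);print(proj(t,P),proj(s,P))
print(body((.5004,.0071,0),[(0,0,0)]).tolist())
a=proj(t,P)[0].astype(int);b=proj(s,P)[0].astype(int)
c=lambda i,q:cv2.resize(i[q[1]-38:q[1]+37,q[0]-50:q[0]+50],(400,300),interpolation=cv2.INTER_CUBIC)
print(a,b)
cv2.imwrite("pics/c3.png",np.hstack([c(t["img"],a),c(s["img"],b)]))
E
```

```text
t 9.3 pos [0.4925 0.0055 0.0916] rot [-179.3   -0.4   82.5] q [-30.   6.  28. 114.  -4.  61.  82.] F [-0.1 -0.1  0. ] w 0.0869
2 rows [[0.1, 0.41, 3.93], [0.11, 0.4, 3.93]] twist 1.5
[ 0.59023432 -0.01535829  0.045     ]
[[319.50595446 287.64309896]] [[343.32453263 244.995216  ]]
[[0.5004, 0.0071, 0.0]]
[319 287] [343 244]
```

View pics/c3.png

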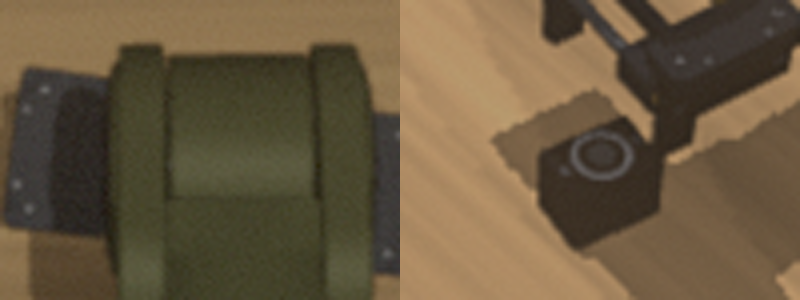

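Emit:
arm_command --pt "0.2 0.6 2" --pt "0 0.2 1" --pt "0 0 0" --twist '[3, 0, 0]'

```text
time_s: 9.78
tool_pos: [0.5006, 0.0066, 0.0606]
tool_rot: [-179.3, -0.3, 79.1]
force: [-0.0, 0.6, 0.3]
grip_width: 0.0868
```

```bash
python3 -c "
from h import *
plan(.5005,.0066,.013,79.6)"
```

```text
t 9.78 pos [0.5006 0.0066 0.0606] rot [-179.3   -0.3   79.1] q [-29.  10.  28. 115.  -6.  57.  81.] F [-0.   0.6  0.3] w 0.0868
1 rows [[-0.03, 0.05, 4.76]] twist -0.53
```

Emit:
arm_command --pt "0 0 2" --pt "0 0 2" --pt "0 0 0.5" --pt "0 0 0" --twist '[-0.5, 0, 0, 0]'

```text
time_s: 10.28
tool_pos: [0.5018, 0.007, 0.017]
tool_rot: [-179.5, -0.4, 79.5]
force: [0.3, -0.6, -0.4]
grip_width: 0.0875
```

```bash
python3 -c "
from h import *
plan(.5005,.0066,.013,79.6)"
```

```text
t 10.28 pos [0.5018 0.007  0.017 ] rot [-179.5   -0.4   79.5] q [-28.  14.  27. 117.  -9.  52.  83.] F [ 0.3 -0.6 -0.4] w 0.0875
1 rows [[-0.06, -0.12, 0.4]] twist -0.06
```

Emit:
arm_command --pt "-0.1 -0.1 0.4" --pt "0 0 0" --pt "0 0 0" --pt "0 0 0" --pt "0 0 0" --pt "0 0 0" --pt "0 0 0" --twist '[0, 0, 0, 0, 0, 0, 0]' --grip 20 --force 15

```text
time_s: 11.15
tool_pos: [0.5022, 0.0062, 0.0149]
tool_rot: [-179.7, -0.5, 79.5]
force: [0.0, 0.4, 0.1]
grip_width: 0.0399
```

Emit:
arm_command --pt "0 0 -2" --pt "0 0 -4" --pt "0 0 -4" --pt "0 0 -4" --pt "0 0 -3" --pt "0 0 0" --twist '[0, 0, 0, 0, 0, 0]'

```text
time_s: 11.9
tool_pos: [0.4989, 0.0047, 0.1852]
tool_rot: [-179.2, -0.3, 79.5]
force: [0.4, -0.1, -3.0]
grip_width: 0.0397
```

```bash
python3 -c "
from h import *
plan(.4815,-.292,.175,-5,9)"
```

```text
t 11.9 pos [0.4989 0.0047 0.1852] rot [-179.2   -0.3   79.5] q [-31.   1.  28. 107.  -1.  72.  77.] F [ 0.4 -0.1 -3. ] w 0.0397
9 rows [[-3.28, 0.41, 0.09], [-3.17, 0.94, 0.08], [-2.97, 1.44, 0.07], [-2.7, 1.91, 0.07], [-2.35, 2.32, 0.06], [-1.94, 2.68, 0.06], [-1.48, 2.96, 0.06], [-0.97, 3.16, 0.06], [-0.45, 3.27, 0.06]] twist 9.39
```

Emit:
arm_command --pt "0 0 -3.5" --pt "-3.3 0.4 -2" --pt "-3.2 0.9 0" --pt "-3 1.4 0" --pt "-2.7 1.9 0" --pt "-2.4 2.3 0" --pt "-1.9 2.7 0" --pt "-1.5 3 0" --pt "-1 3.2 0" --pt "0 0 0" --twist '[9.4, 9.4, 9.4, 9.4, 9.4, 9.4, 9.4, 9.4, 9.0, 0]'

```text
time_s: 13.15
tool_pos: [0.4211, -0.2574, 0.2186]
tool_rot: [-179.8, 2.7, -7.3]
force: [-0.3, 0.7, -3.6]
grip_width: 0.0396
```

```bash
python3 -c "
from h import *
plan(.4815,-.292,.22,-5,4)"
```

```text
t 13.15 pos [ 0.4211 -0.2574  0.2186] rot [-179.8    2.7   -7.3] q [-15.   0.  43. 104.   1.  78.  21.] F [-0.3  0.7 -3.6] w 0.0396
4 rows [[1.6, 0.67, -0.11], [1.6, 0.68, -0.11], [1.59, 0.7, -0.11], [1.58, 0.71, -0.11]] twist -0.58
```

Emit:
arm_command --pt "1.6 0.7 0" --pt "1.6 0.7 0" --pt "1.6 0.7 0" --pt "1.6 0.7 0" --pt "0 0 0" --pt "0 0 0" --twist '[-0.5, -0.5, -0.5, -0.5, 0, 0]'

```text
time_s: 13.9
tool_pos: [0.4802, -0.2849, 0.2036]
tool_rot: [-179.2, 3.6, -4.6]
force: [-0.3, -0.4, -3.0]
grip_width: 0.0396
```

```bash
python3 - <<'E'
from h import *
plan(.4815,-.292,.16,-5,4)
t=optics.read_camera("top");s=optics.read_camera("scene")
b=proj(s,[[.482,-.288,.16]])[0].astype(int);a=proj(t,[[.482,-.288,.1]])[0].astype(int);print(a,b)
c=lambda i,q:cv2.resize(i[q[1]-50:q[1]+50,q[0]-50:q[0]+50],(400,400),interpolation=cv2.INTER_CUBIC)
cv2.imwrite("pics/c4.png",np.hstack([c(t["img"],a),c(s["img"],b)]))
E
```

```text
t 13.9 pos [ 0.4802 -0.2849  0.2036] rot [-179.2    3.6   -4.6] q [-11.  13.  45.  96.  -8.  78.  31.] F [-0.3 -0.4 -3. ] w 0.0396
4 rows [[0.11, 0.19, 1.08], [0.11, 0.19, 1.08], [0.11, 0.19, 1.08], [0.11, 0.19, 1.08]] twist 0.1
[466 296] [263 131]
```

View pics/c4.png

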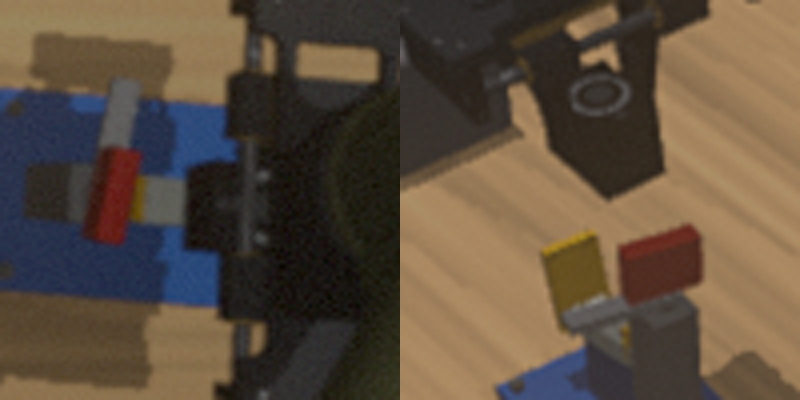

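```bash
python3 - <<'E'
from h import *
o=telemetry.get_obs();s=optics.read_camera("scene")
M=R.from_euler("xyz",o["tool_rot"],degrees=True).as_matrix();p=o["tool_pos"]
top=p+M@[0,0,-(.045-.0149)]; bot=p+M@[0,0,.0149]
u=proj(s,top)[0];print("pred",u,top,bot,ray(s,(263,104.6),top[2]))
st=np.array([.4819,-.2881]);a=np.radians(-4.9);ex=np.array([np.cos(a),np.sin(a)]);ey=np.array([-ex[1],ex[0]])
for q in (bot,ray(s,(263,104.6),top[2])-(top-bot)): print("rel stand x,y",(q[:2]-st)@ex,(q[:2]-st)@ey)
E
```

```text
pred [261.82948032 103.75821623] [ 0.48220281 -0.28553053  0.23418436] [ 0.47951728 -0.28470846  0.18927209] [ 0.48211243 -0.28147807  0.23418436]
rel stand x,y -0.0026637054057627118 0.0031756158663938257
rel stand x,y -0.003099902906151879 0.007205544871016385
```

Emit:
arm_command --pt "0.2 0.4 1.5" --pt "0.2 0.3 1.5" --pt "0.2 0.2 1.5" --pt "0 0 0" --pt "0 0 0" --twist '[0, 0, 0, 0, 0]'

```text
time_s: 14.68
tool_pos: [0.4823, -0.2941, 0.1553]
tool_rot: [-179.2, 3.5, -4.7]
force: [-0.1, -0.8, -2.1]
grip_width: 0.0402
```

```bash
cat >> h.py <<'E'
def st():
    o=telemetry.get_obs();M=R.from_euler("xyz",o["tool_rot"],degrees=True).as_matrix();p=o["tool_pos"];bot=p+M@[0,0,.0149]
    s0=np.array([.4819,-.2881]);a=np.radians(-4.9);ex=np.array([np.cos(a),np.sin(a)]);ey=np.array([-ex[1],ex[0]])
    print("t",o["time_s"],"tcp",p.round(4),"rot",o["tool_rot"].round(1),"F",o["force"].round(1),"w",o["grip_width"].round(4),"TCP stand xy mm",((p[:2]-s0)@ex*1e3).round(1),((p[:2]-s0)@ey*1e3).round(1),"bot",((bot[:2]-s0)@ex*1e3).round(1),((bot[:2]-s0)@ey*1e3).round(1),bot[2].round(4))
E
python3 - <<'E'
from h import *
st()
t=optics.read_camera("top");s=optics.read_camera("scene")
b=proj(s,[[.482,-.288,.13]])[0].astype(int);a=proj(t,[[.482,-.288,.1]])[0].astype(int);print(a,b)
c=lambda i,q:cv2.resize(i[q[1]-50:q[1]+50,q[0]-50:q[0]+50],(400,400),interpolation=cv2.INTER_CUBIC)
cv2.imwrite("pics/c5.png",np.hstack([c(t["img"],a),c(s["img"],b)]))
E
```

```text
Traceback (most recent call last):
  File "h.py", line 27, in st
    print("t",o["time_s"],"tcp",p.round(4),"rot",o["tool_rot"].round(1),"F",o["force"].round(1),"w",o["grip_width"].round(4),"TCP stand xy mm",((p[:2]-s0)@ex*1e3).round(1),((p[:2]-s0)@ey*1e3).round(1),"bot",((bot[:2]-s0)@ex*1e3).round(1),((bot[:2]-s0)@ey*1e3).round(1),bot[2].round(4))
                                                                                                    ^^^^^^^^^^^^^^^^^^^^^
AttributeError: 'float' object has no attribute 'round'
```

```bash
sed -i 's/o\["grip_width"\].round(4)/round(o["grip_width"],4)/' h.py
python3 - <<'E'
from h import *
st()
t=optics.read_camera("top");s=optics.read_camera("scene")
b=proj(s,[[.482,-.288,.13]])[0].astype(int);a=proj(t,[[.482,-.288,.1]])[0].astype(int);print(a,b)
c=lambda i,q:cv2.resize(i[q[1]-50:q[1]+50,q[0]-50:q[0]+50],(400,400),interpolation=cv2.INTER_CUBIC)
cv2.imwrite("pics/c5.png",np.hstack([c(t["img"],a),c(s["img"],b)]))
E
```

```text
t 14.675 tcp [ 0.4823 -0.2941  0.1553] rot [-179.2    3.5   -4.7] F [-0.1 -0.8 -2.1] w 0.0402 TCP stand xy mm 0.9 -6.0 bot -0.0 -5.8 0.1405
[466 296] [264 142]
```

View pics/c5.png

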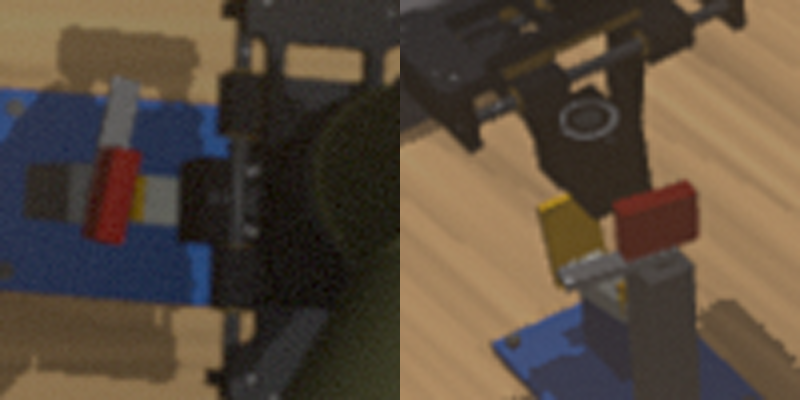

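```bash
python3 - <<'E'
from h import *
o=telemetry.get_obs();s=optics.read_camera("scene");t=optics.read_camera("top")
M=R.from_euler("xyz",o["tool_rot"],degrees=True).as_matrix();p=o["tool_pos"]
top=p+M@[0,0,-.0301]
s0=np.array([.4819,-.2881]);a=np.radians(-4.9);ex=np.array([np.cos(a),np.sin(a)]);ey=np.array([-ex[1],ex[0]])
f=lambda q:((q[:2]-s0)@ex*1e3,(q[:2]-s0)@ey*1e3)
print("tcp-pred top",f(top),"ring",f(ray(s,(260.6,121.4),top[2])),"hi edge",f(ray(t,(460.7,296.2),top[2])))
E
```

```text
tcp-pred top (np.float64(2.842327851099831), np.float64(-6.24975588416097)) ring (np.float64(2.843605090195664), np.float64(-4.3210392603384005)) hi edge (np.float64(-1.1505613718584624), np.float64(33.15312517591333))
```

Emit:
arm_command --pt "0.1 0 1.5" --pt "0.1 0 1.5" --pt "0.1 0 1.3" --pt "0 0 0.5" --pt "0 0 0" --pt "0 0 0" --twist '[0, 0, 0, 0, 0, 0]'

```text
time_s: 15.62
tool_pos: [0.4827, -0.293, 0.104]
tool_rot: [-179.2, 3.5, -4.6]
force: [-0.9, -0.5, -2.7]
grip_width: 0.0404
```

```bash
python3 -c "
from h import *
st()"
```

```text
t 15.625 tcp [ 0.4827 -0.293   0.104 ] rot [-179.2    3.5   -4.6] F [-0.9 -0.5 -2.7] w 0.0404 TCP stand xy mm 1.2 -4.8 bot 0.3 -4.6 0.0891
```

Emit:
arm_command --pt "0 0 0.4" --pt "0 0.1 0.3" --pt "0 0.2 0.3" --pt "0 0.1 0.2" --twist '[0, 0, 0, 0]' --force 6

```text
time_s: 16.12
tool_pos: [0.4824, -0.2975, 0.0928]
tool_rot: [-179.2, 3.3, -4.6]
force: [-0.4, 0.2, -0.5]
grip_width: 0.0403
```

```bash
python3 -c "
from h import *
st()"
```

```text
t 16.125 tcp [ 0.4824 -0.2975  0.0928] rot [-179.2    3.3   -4.6] F [-0.4  0.2 -0.5] w 0.0403 TCP stand xy mm 1.3 -9.3 bot 0.5 -9.1 0.0779
```

Emit:
arm_command --pt "0 0 0.2" --pt "0 0 0.2" --pt "0 0 0.1" --twist '[0, 0, 0]'

```text
time_s: 16.5
tool_pos: [0.4819, -0.2997, 0.0885]
tool_rot: [-179.4, 3.3, -4.7]
force: [-1.8, -0.0, 4.7]
grip_width: 0.0397
```

```bash
python3 - <<'E'
from h import *
st()
t=optics.read_camera("top");s=optics.read_camera("scene")
b=proj(s,[[.482,-.288,.13]])[0].astype(int);a=proj(t,[[.482,-.288,.1]])[0].astype(int);print(a,b)
c=lambda i,q:cv2.resize(i[q[1]-40:q[1]+60,q[0]-50:q[0]+50],(600,600),interpolation=cv2.INTER_CUBIC)
cv2.imwrite("pics/c6.png",c(s["img"],b))
E
```

```text
t 16.5 tcp [ 0.4819 -0.2997  0.0885] rot [-179.4    3.3   -4.7] F [-1.8 -0.   4.7] w 0.0397 TCP stand xy mm 1.0 -11.6 bot 0.2 -11.4 0.0736
[466 296] [264 142]
```

View pics/c6.png

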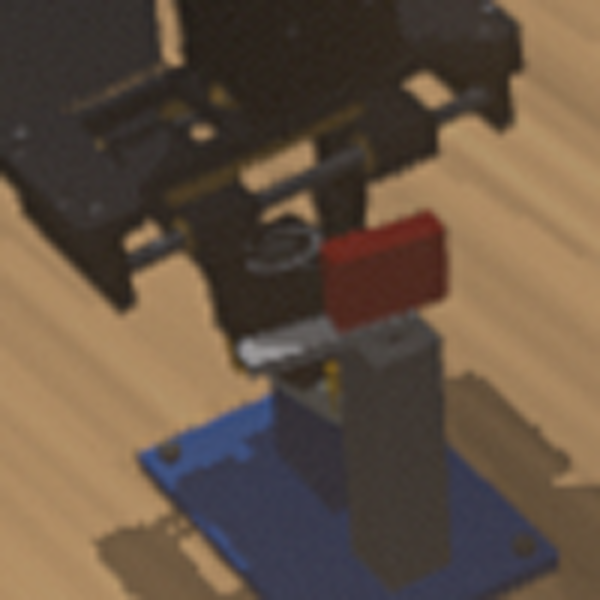

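Emit:
arm_command --pt "0 0 0" --pt "0 0 0" --pt "0 0 0" --pt "0 0 0" --pt "0 0 0" --twist '[0, 0, 0, 0, 0]' --grip 80

```text
time_s: 17.23
tool_pos: [0.4832, -0.2977, 0.0883]
tool_rot: [-179.2, 3.2, -4.6]
force: [1.0, 1.0, 0.9]
grip_width: 0.0689
```

Emit:
arm_command --pt "0.2 0 -3" --pt "0.2 0 -3" --pt "0.2 0 -4" --pt "0 0 -4" --pt "0 0 0" --pt "0 0 0" --twist '[0, 0, 0, 0, 0, 0]'

```text
time_s: 17.98
tool_pos: [0.4966, -0.3001, 0.2307]
tool_rot: [-179.2, 3.3, -4.6]
force: [-0.6, 0.7, 0.6]
grip_width: 0.0697
```

```bash
python3 - <<'E'
from h import *
st()
a=np.radians(-4.9);k=np.array([.4819-60e-3*np.sin(a),-.2881+60e-3*np.cos(a)]);print("knob",k)
plan(k[0],k[1],.235,78,9)
t=optics.read_camera("top");s=optics.read_camera("scene")
b=proj(s,[[.482,-.288,.13]])[0].astype(int);a=proj(t,[[.482,-.288,.1]])[0].astype(int);print(a,b)
c=lambda i,q:cv2.resize(i[q[1]-40:q[1]+60,q[0]-50:q[0]+50],(400,400),interpolation=cv2.INTER_CUBIC)
cv2.imwrite("pics/c7.png",np.hstack([c(t["img"],a),c(s["img"],b)]))
E
```

```text
t 17.975 tcp [ 0.4966 -0.3001  0.2307] rot [-179.2    3.3   -4.6] F [-0.6  0.7  0.6] w 0.0697 TCP stand xy mm 15.7 -10.7 bot 14.8 -10.5 0.2158
knob [ 0.48702502 -0.22831928]
t 17.98 pos [ 0.4966 -0.3001  0.2307] rot [-179.2    3.3   -4.6] q [ -9.  15.  45.  91. -10.  81.  32.] F [-0.6  0.7  0.6] w 0.0697
9 rows [[-0.17, -0.79, -0.03], [-0.05, -0.8, -0.03], [0.08, -0.8, -0.04], [0.21, -0.78, -0.05], [0.33, -0.73, -0.06], [0.44, -0.67, -0.06], [0.54, -0.59, -0.07], [0.63, -0.5, -0.08], [0.7, -0.39, -0.08]] twist -9.18
[466 296] [264 142]
```

View pics/c7.png

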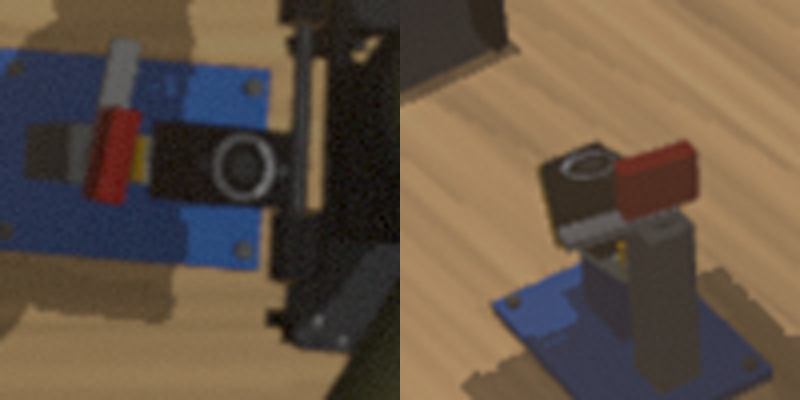

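```bash
python3 - <<'E'
from h import *
t=optics.read_camera("top");s=optics.read_camera("scene")
s0=np.array([.4819,-.2881]);a=np.radians(-4.9);ex=np.array([np.cos(a),np.sin(a)]);ey=np.array([-ex[1],ex[0]])
f=lambda q:np.array([(q[:2]-s0)@ex*1e3,(q[:2]-s0)@ey*1e3]).round(1)
print("ring top",f(ray(t,(476.6,297.1),.118)), "expected y -11.65+.966*y0; scene ring",f(ray(s,(264-50+48,142-40+41),.118)))
tip=f(ray(t,(446.8,265.8),.1385));print("tip",tip,"kn top",f(ray(t,(466-50+29.6,296-40+38.6),.1765)),"keeper deg",np.degrees(np.arctan2(-(tip[1]-60),tip[0])))
E
```

```text
ring top [  0.2 -15.7] expected y -11.65+.966*y0; scene ring [ -1.1 -13.5]
tip [56.2 52.4] kn top [-0.4 59.6] keeper deg 7.701463621453869
```

Emit:
arm_command --pt "-0.2 -0.8 -0.3" --pt "-0.1 -0.8 0" --pt "0.1 -0.8 0" --pt "0.2 -0.8 0" --pt "0.3 -0.7 0" --pt "0.4 -0.7 0" --pt "0.5 -0.6 0" --pt "0.6 -0.5 0" --pt "0.7 -0.4 0" --pt "0 0 0" --twist '[-9.1, -9.1, -9.1, -9.1, -9.1, -9.1, -9.1, -9.1, -9.1, 0]'

```text
time_s: 19.42
tool_pos: [0.4787, -0.2253, 0.2268]
tool_rot: [-175.6, -0.5, 79.8]
force: [0.3, -0.7, 0.4]
grip_width: 0.0693
```

```bash
python3 - <<'E'
from h import *
plan(.487,-.2283,.19,77.4,3)
E
```

```text
t 19.43 pos [ 0.4787 -0.2253  0.2268] rot [-175.6   -0.5   79.8] q [ -8.   7.  33.  97.  -3.  81. 105.] F [ 0.3 -0.7  0.4] w 0.0693
3 rows [[-0.06, 0.38, 1.2], [-0.06, 0.38, 1.2], [-0.05, 0.38, 1.2]] twist 0.8
```

Emit:
arm_command --pt "-0.1 0.6 0.8" --pt "-0.1 0.5 0.8" --pt "0 0.3 0.5" --pt "0 0 0" --pt "0 0 0" --twist '[0.8, 0.8, 0.8, 0, 0]'

```text
time_s: 20.05
tool_pos: [0.4906, -0.2308, 0.2016]
tool_rot: [-175.5, -0.3, 76.8]
force: [0.5, 0.4, -0.2]
grip_width: 0.0695
```

```bash
python3 - <<'E'
from h import *
plan(.4857,-.228,.147,77.4,4)
E
```

```text
t 20.05 pos [ 0.4906 -0.2308  0.2016] rot [-175.5   -0.3   76.8] q [ -8.  10.  34.  98.  -5.  78. 104.] F [ 0.5  0.4 -0.2] w 0.0695
4 rows [[0.04, -0.03, 1.37], [0.04, -0.03, 1.37], [0.04, -0.03, 1.37], [0.04, -0.03, 1.37]] twist -0.15
```

Emit:
arm_command --pt "0.1 0 1.4" --pt "0.1 0 1.4" --pt "0 0 1.4" --pt "0 0 1.1" --pt "0 0 0" --twist '[-0.3, -0.3, 0, 0, 0]'

```text
time_s: 20.68
tool_pos: [0.486, -0.227, 0.1444]
tool_rot: [-175.4, -0.3, 77.4]
force: [-1.5, -0.2, -0.1]
grip_width: 0.0698
```

```bash
python3 - <<'E'
from h import *
plan(.4857,-.228,.147,77.4,1)
E
```

```text
t 20.68 pos [ 0.486  -0.227   0.1444] rot [-175.4   -0.3   77.4] q [ -7.  12.  33. 102.  -6.  72. 105.] F [-1.5 -0.2 -0.1] w 0.0698
1 rows [[-0.1, -0.03, -0.26]] twist 0.05
```

Raise slightly and grip the knob.

Emit:
arm_command --pt "-0.1 0 -0.4" --pt "0 0 0" --pt "0 0 0" --pt "0 0 0" --pt "0 0 0" --pt "0 0 0" --pt "0 0 0" --pt "0 0 0" --twist '[0, 0, 0, 0, 0, 0, 0, 0]' --grip 0 --force 30

```text
time_s: 21.68
tool_pos: [0.4872, -0.229, 0.1503]
tool_rot: [-175.6, -0.3, 77.4]
force: [0.1, 0.0, 0.3]
grip_width: 0.0139
```

```bash
python3 - <<'E'
from h import *
st()
E
```

```text
t 21.675 tcp [ 0.4872 -0.229   0.1503] rot [-175.6   -0.3   77.4] F [0.1 0.  0.3] w 0.0139 TCP stand xy mm 0.2 59.4 bot -0.9 59.6 0.1354
```

Emit:
arm_command --pt "0 0 0" --pt "0 0 0" --pt "0 0 0" --pt "0 0 0" --twist '[6, 8, 8, 8]'

```text
time_s: 22.18
tool_pos: [0.4872, -0.2292, 0.1502]
tool_rot: [-176.1, 1.9, 46.6]
force: [-0.8, -2.2, -0.7]
grip_width: 0.014
```

```bash
python3 - <<'E'
from h import *
st()
E
```

```text
t 22.175 tcp [ 0.4872 -0.2292  0.1502] rot [-176.1    1.9   46.6] F [-0.8 -2.2 -0.7] w 0.014 TCP stand xy mm 0.2 59.1 bot -0.9 59.4 0.1354
```

Emit:
arm_command --pt "0 0 0" --pt "0 0 0" --pt "0 0 0" --pt "0 0 0" --pt "0 0 0" --pt "0 0 0" --twist '[8, 8, 8, 8, 8, 5]'

```text
time_s: 22.92
tool_pos: [0.4865, -0.2296, 0.1503]
tool_rot: [-178.5, 4.1, -0.1]
force: [-0.4, -0.2, 0.1]
grip_width: 0.0147
```

```bash
python3 - <<'E'
from h import *
st()
t=optics.read_camera("top");s=optics.read_camera("scene")
b=proj(s,[[.482,-.288,.13]])[0].astype(int)
cv2.imwrite("pics/c8.png",cv2.resize(s["img"][b[1]-40:b[1]+60,b[0]-50:b[0]+50],(400,400),interpolation=cv2.INTER_CUBIC))
E
```

```text
t 22.925 tcp [ 0.4865 -0.2296  0.1503] rot [-1.785e+02  4.100e+00 -1.000e-01] F [-0.4 -0.2  0.1] w 0.0147 TCP stand xy mm -0.4 58.7 bot -1.5 59.0 0.1354
```

Emit:
arm_command --pt "0 0 0" --pt "0 0 0" --pt "0 0 0" --pt "0 0 0" --pt "0 0 0" --pt "0 0 0" --twist '[3, 0, 0, 0, 0, 0]' --grip 80

```text
time_s: 23.78
tool_pos: [0.4866, -0.2292, 0.1502]
tool_rot: [-178.7, 4.2, -2.5]
force: [-0.1, 0.0, 0.5]
grip_width: 0.0654
```

Emit:
arm_command --pt "0.1 0 -2" --pt "0.2 0 -3" --pt "0.2 0 -3" --pt "0 -3 -2" --pt "0 -4 0" --pt "0 -5 0" --pt "0 -5 0" --pt "0 -4 0" --pt "0 0 0" --pt "0 0 0" --twist '[0, 0, 0, 0, 0, 0, 0, 0, 0, 0]'

```text
time_s: 25.02
tool_pos: [0.5088, -0.0179, 0.2578]
tool_rot: [-178.7, 4.1, -2.6]
force: [-0.0, -0.4, -0.6]
grip_width: 0.0695
```

```bash
python3 - <<'E'
from h import *
st()
t=optics.read_camera("top");s=optics.read_camera("scene")
b=proj(s,[[.482,-.288,.13]])[0].astype(int);a=proj(t,[[.482,-.288,.1]])[0].astype(int);print(a,b)
c=lambda i,q:cv2.resize(i[q[1]-40:q[1]+60,q[0]-50:q[0]+50],(400,400),interpolation=cv2.INTER_CUBIC)
cv2.imwrite("pics/c9.png",np.hstack([c(t["img"],a),c(s["img"],b)]))
cv2.imwrite("pics/carr.png",np.hstack([cv2.resize(s["img"],(400,300)),cv2.resize(t["img"][240:315,142:242],(400,300))]))
E
```

```text
t 25.025 tcp [ 0.5088 -0.0179  0.2578] rot [-178.7    4.1   -2.6] F [-0.  -0.4 -0.6] w 0.0695 TCP stand xy mm 3.7 271.5 bot 2.7 271.8 0.2429
[466 296] [264 142]
```

View pics/c9.png

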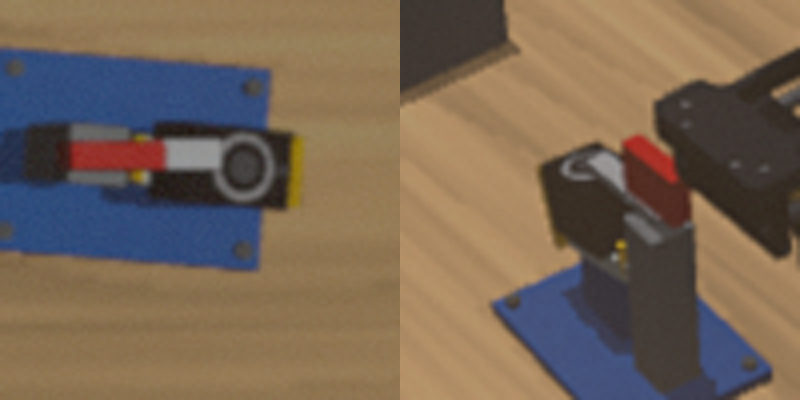

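View pics/carr.png

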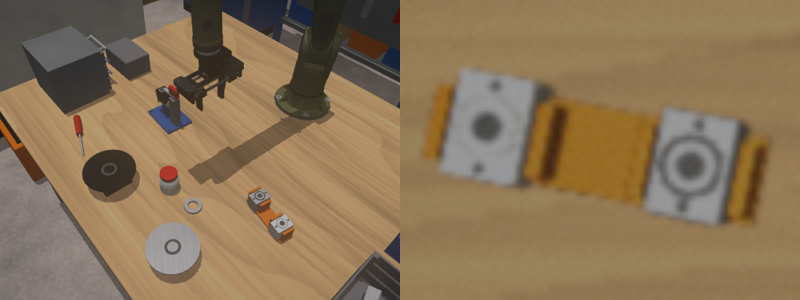

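```bash
python3 -c "
from cell import env
print(env.sign_off())"
```

```text
the job is handed in; nothing more can be done
None
```

I did the whole task and handed the job in at about 25 s of robot time; no verdict came back.

**What was done:** I lifted the black block out of the carrier's middle bay by its end faces, stood it on the bench and let go. I then took it by its long sides and lowered it onto the sloped rail. A light grip let it tilt flat against the slope before I released it. Finally I turned the knob clockwise to about 87° (about 1.5 rad, worked out from the tool's heading) and moved the arm clear.

**Last checks:**
- **Block on the rail:** The pictures show it flat between the stops, with the keeper arm over it. Turning the knob did not move it.
- **Along the rail:** The top camera puts the block about 4 mm below the middle and the scene camera about 2 mm. The two disagree by 2 mm, but both are within the limit of -7 to +8 mm.
- **Across the rail:** It is about 0 to 1 mm off the middle line, where 7 mm is allowed.
- **Other items:** The steel and white blocks, grease jar and bearing ring look unmoved in the last pictures. I did not measure them again.

**Off plan:**
- **Tool tilt:** The tool drifted up to about 4° off vertical during the fast turns. I worked around it, and it showed no visible effect on the result.
- **Bench contact:** Setting the block down on the bench pressed with about 35 N at the wrist, under the 120 N limit.

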